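Clip the windowed cover plate into the transport rack bay

ROBOT

A 7-joint arm with a two-finger parallel gripper is mounted at the origin on the work surface. World frame = base frame: x ahead of the robot, y to its left, z up, the work surface at z = 0. Lengths are in m, angles in rad, forces in N, time in s.
With the tool pointing down it reaches from about 0.4 to 0.85 m from the base axis. Payload 10.4 kg.
Tool frame: the origin (TCP) lies at the centre of the arm's flange, where the gripper is bolted on; the fingertips stand 173 mm ahead of it and the grasp point (between the pads) lies 155 mm ahead of it; z points along the fingers, y is the line along which they close (so a half turn about z gives the same grasp; the last joint's range is limited). The gripper opens to 85 mm and grips with 20 to 120 N. Pads are 22 mm wide; open, the fingers measure 114 mm over their backs; the gripper's body (76 mm by 85 mm) begins 54 mm behind the grasp point. The pads swing forward as they close: fully open they stand 13 mm farther back than shut.
Start: joints at [1.288, 0.332, -0.065, 1.46, 0.022, 1.35, -0.088], TCP at [0.161, -0.604, 0.405] pointing down, gripper open.
Joint ranges: [-2.6, 2.6], [-0.5, 2.12], [-1.47, 1.34], [0.16, 2.42], [-1.27, 4.41], [0.06, 2.06], [-2.6, 2.6]. Speed limits (rad/s): [2.22, 2.22, 2.79, 2.79, 3.14, 3.14, 3.14].

INTERFACE

Orientations are given as a unit quaternion [x, y, z, w].
In Python, from workcell import manip, viewer, finder gives the robot as it stands.
- The arm moves only by the tool arm_command, never from a script. Its argument "plan" is a list of rows, each an object with "dp": the shift along the tool's x, y, z in mm, a list of three; "spin": the turn about the tool's z in rad. A call has 1 to 5 rows; each row shifts and turns the commanded pose from where the row before left it, along the tool's axes as they then stand; what a row does not reach is not made up. A row lasts 1/10 s, in which the tool goes at most 50 mm and 8.59 degrees, less where a joint would pass 70% of its speed; a pose out of reach is approached as far as the arm can. A call is refused whole if a number of a shift passes 50 or a number of a turn 0.15, either way. A call with a gripper value outside its range is refused whole. "grip" is the closure, from -1 (fully open) to 1 (shut), set as the call begins (left out, the last holds). The fingers move at their own pace and stop on an object; "newtons" is the grip in N (left out, the last holds). Time passes only in rows, so rows that do not move let the fingers close. It gives the time, the measured TCP pose, the force, the opening and the grip force at its end, in the units of the state.
- manip.get_obs(): the state, without advancing time (a new reading comes with each control period).
- viewer.camera(name): name is "scene" or "side" or "wrist"; returns the picture (384x512x3 uint8, blue, green, red); there is no depth.
- viewer.camera_params(name): a dict with "vertical_fov" (degrees; the focal length in pixels is half the picture's height over the tangent of half this angle, whatever the lens; pixels are square), "cx", "cy" (the principal point, pixels), "R" (3x3) and "t" (3): a world point X has camera coordinates R X + t; the wrist camera has in their place "T_tool_cam" (4x4, takes a point from camera to tool coordinates, whose origin is the TCP and whose axes are the flange's). Camera axes: x right, y down, z forward; pixel columns grow to the right and rows downward; lengths in m; the calibration is good to about 2 mm. A picture is of the moment at which its call begins: read the wrist's pose just before it. camera_params takes no time and is no camera call.
- manip.hand_in(): hands the job in; it is judged then, once.
Trained networks look in the newest picture that a camera, given by its name, has taken for a name from the list of things; names that differ only in an ending like _2 or _b are one class to them, and where a whole thing is asked for, a point or a joint stands for the part that bears it (a point fixed in the world has none). Each returns a list of dicts, best first, with "score" (0 to 1); they miss things now and then, are a little off and sometimes report something else, mostly with a low value. They report only what shows in the picture. A call takes as long as a camera call. They do not tell look-alikes from the thing itself.
- finder.find_in(camera, thing): "position" ([x, y, z] in m, in world coordinates, good to about 4 mm: the middle of the surface that is visible of it).
The state is a dict: "clock": time; "joint_pos": joint angles; "joint_velocities": joint speeds; "tau": joint torques, N m; "position": TCP position; "ee_rot": TCP orientation; "ft_force": force on the tool from outside, world axes, zero at the start; "torque": the same for the moment, N m; "grip_width": opening from 0.0 (shut) to 1.0 (fully open); "grasp_force": force on a finger pad.
Only numpy, scipy, OpenCV 4.12 (cv2) and the standard library are available. Lean on these libraries where they do the work, as an engineer would, in place of code of your own. Each camera call takes 0.05 s, during which the arm holds its last target. There are 200 camera calls.

TASK

Take the windowed cover plate that stands in a wooden block and push it down between the spring clips of the empty grey rack bay until it is fully home: lower edge on the bay's floor, upright, let go. Leave the plain plate and the plate that is already racked standing where they are.

Things in the scene. Friction and masses are not known exactly. Their poses are not given: they have to be found in the camera images.
- cover_center (a point): Centre of the aluminium plate to rack: 90 mm wide (its y), 120 high (z), 8 thick (x), 44 mm square window in the middle, 38 mm solid strip above it; 0.15-0.25 kg; alike both ways round. Stands upright in the 12 mm wide, 30 mm deep groove of a fixed wooden block 110 (y) x 70 x 42 mm high.
- bay_slot (a point): Middle of the empty bay's floor, 12 mm above the table; x across the slot (plate thickness), y along it, z up. Plate centre is 60 mm above it when home. Fixed grey base 120 (y) x 90 mm; end posts 108 mm apart, 60 high. Sprung steel jaws at y +-32: mouth 26 mm wide at 64 mm up, 4 mm gap at 34 mm up, giving way 12 mm each. Own weight won't seat the plate: push about 5-20 N. Jaws then grip it.
- blank_center (a point): Centre of a bystander: a plain aluminium plate of the same outer size (90 x 120 x 8 mm, same axes) without a window, standing in a second wooden block like the first. Leave it standing there.
- loaded_center (a point): Centre of a bystander: another windowed plate like the one to rack (same size and axes), already seated in a second grey bay of the same shape. Leave it there.
Things that resemble listed ones, but are neither listed nor needed, are in the scene too. What is shaped like the part that bears cover_center but orange or pink is not meant.

How it is judged:
At the end, for the whole second after the job is handed in: The windowed plate stands in the empty bay, lower edge within 7 mm of its floor, centre within 18 mm of the slot's middle from above, upright and in line with the slot to 0.2 rad; the plain plate and the racked plate are within 30 mm of their starts (z of cover_center in the frame of bay_slot between 0.05 and 0.067 m and horizontal distance between cover_center and bay_slot below 0.018 m and angle between the x axis of cover_center and the x axis of bay_slot, either way round below 0.2 rad and angle between the z axis of cover_center and the z axis of bay_slot, either way round below 0.2 rad and distance of each of blank_center, loaded_center from where it was at the start of the episode below 0.03 m); the robot touches nothing.
It fails at once if the plain plate is moved more than 30 mm (distance of blank_center from where it was at the start of the episode above 0.03 m).
It fails at once if the already racked plate is moved more than 30 mm (distance of loaded_center from where it was at the start of the episode above 0.03 m).
It also fails if it takes over 38 s, if anything falls off the work surface, if the arm or the gripper's body presses on something with over 40 N, if the wrist force passes 120 N, or if a joint passes its speed limit or range.

## Working session

There is one attempt and no reset: what is moved stays moved. The work goes in short steps, Python scripts to look and compute and a tool call to move; the robot and the scene stay as the last step left them, time stands still between calls to the robot, and variables do not carry over. Pictures are saved under pics/ and viewed, at most 10 in all, crops included, and the job is handed in when it is done.

Besides the shell and the picture viewer there is one more tool, called after "Call:" by a JSON object that holds its "name" and its "arguments", one argument or row to a line. arm_command: Moves the arm, as the interface text tells. Its arguments: {"type":"object","properties":{"plan":{"type":"array","items":{"type":"object","properties":{"dp":{"type":"array","items":{"type":"number"}},"spin":{"type":"number"}}}},"grip":{"type":"number"},"newtons":{"type":"number"}},"required":["plan"]}

```bash
mkdir -p pics; cat > h.py <<'E'
from workcell import manip, viewer, finder
import numpy as np, cv2
def proj(cam,X):
    p=viewer.camera_params(cam); f=192/np.tan(np.radians(p["vertical_fov"])/2)
    c=np.asarray(p["R"])@np.asarray(X)+np.asarray(p["t"]); return p["cx"]+f*c[0]/c[2], p["cy"]+f*c[1]/c[2]
E
python3 - <<'E'
from h import *
a=viewer.camera("scene");b=viewer.camera("side")
cv2.imwrite("pics/a.png",a);cv2.imwrite("pics/b.png",b)
for c in("scene","side"):
  print(c,viewer.camera_params(c)["R"],viewer.camera_params(c)["t"])
  for t in("cover_center","bay_slot","blank_center","loaded_center"):
    try:
      for d in finder.find_in(c,t)[:5]: print(c,t,round(d["score"],2),np.round(d["position"],3),np.round(proj(c,d["position"])))
    except Exception as e: print(c,t,e)
o=manip.get_obs();print(o)
E
```

```text
scene [[-0.59931161  0.80050256  0.00460881]
 [ 0.65501438  0.49368258 -0.57204342]
 [-0.46019751 -0.33981343 -0.82021039]] [ 0.27411158 -0.277374    1.39306406]
scene cover_center 0.92 [ 0.477 -0.094  0.094] [226. 169.]
scene cover_center 0.86 [ 0.344 -0.146  0.074] [242. 135.]
scene cover_center 0.74 [ 0.608 -0.086  0.107] [194. 201.]
scene bay_slot 0.62 [ 0.474 -0.088  0.098] [228. 168.]
scene blank_center 0.95 [0.601 0.09  0.099] [253. 238.]
scene loaded_center 0.78 [ 0.483 -0.278  0.098] [173. 138.]
side [[-0.82353237 -0.56726682 -0.0016716 ]
 [-0.27673135  0.40431493 -0.87175065]
 [ 0.49519107 -0.7174523  -0.48994694]] [0.37514312 0.18353137 0.51740306]
side cover_center 0.97 [ 0.587 -0.103  0.064] [234. 156.]
side cover_center 0.81 [ 0.462 -0.087  0.096] [277. 159.]
side cover_center 0.67 [ 0.334 -0.137  0.069] [344. 177.]
side bay_slot 0.75 [0.449 0.287 0.028] [143. 297.]
side bay_slot 0.49 [ 0.466 -0.086  0.095] [275. 159.]
side blank_center 0.85 [0.601 0.092 0.088] [165. 178.]
side loaded_center 0.83 [ 0.48  -0.274  0.102] [311. 128.]
{'clock': 0.5, 'joint_pos': array([ 1.28841508,  0.33222336, -0.06469206,  1.46012317,  0.02161402,
        1.34991525, -0.08851635]), 'joint_velocities': array([-0.00194336,  0.00059895,  0.00015052, -0.0009703 , -0.00116597,
       -0.00045362,  0.0006164 ]), 'tau': array([-7.16178783e-04, -6.24745631e+01,  4.88298386e-02, -3.91554523e+01,
        1.64309680e-02,  2.45717805e-03,  8.95126891e-05]), 'position': array([ 0.16055092, -0.60402757,  0.40471183]), 'ee_rot': array([9.91577171e-01, 1.29517235e-01, 1.30373050e-06, 1.29530972e-05]), 'ft_force': array([ 0.24161179, -0.26650305, -0.20359776]), 'torque': array([ 0.04620582,  0.00611118, -0.01382867]), 'grasp_force': 0.0, 'grip_width': 1.0028797610847342}
```

View pics/a.png

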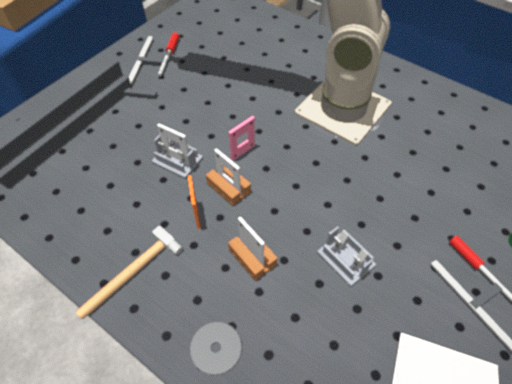

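View pics/b.png

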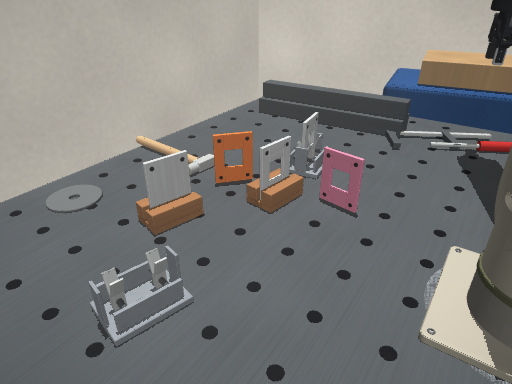

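Cover candidates are the orange plate (scene 194,201 / side 234,156), the pink plate (scene 242,135 / side 344,177) and the aluminium windowed plate in a wooden block (scene 226,169 / side 277,159). The aluminium one fits: it's unpainted, has a window and stands in wood. The one at scene (173,138) is already racked. The empty bay is at scene (347,255) / side (143,297). I'll confirm the aluminium plate in one enlarged crop.

```bash
python3 - <<'E'
from h import *
a=cv2.imread("pics/a.png");b=cv2.imread("pics/b.png")
r=lambda i,x,y:cv2.resize(i[y:y+75,x:x+100],None,fx=4,fy=4,interpolation=cv2.INTER_CUBIC)
cv2.imwrite("pics/c.png",np.vstack([np.hstack([r(a,190,130),r(b,230,130)]),np.hstack([r(a,300,215),r(b,90,250)])]))
print(viewer.camera_params("wrist"))
E
```

```text
{'vertical_fov': 71.93479456005366, 'cx': 258.83145587350504, 'cy': 189.8713670035642, 'T_tool_cam': array([[-6.43174010e-04, -9.64424266e-01, -2.64358509e-01,
         6.72705467e-02],
       [ 9.99999786e-01, -5.89612294e-04, -2.81956004e-04,
        -1.75772394e-04],
       [ 1.16056185e-04, -2.64358634e-01,  9.64424439e-01,
         3.07981596e-02],
       [ 0.00000000e+00,  0.00000000e+00,  0.00000000e+00,
         1.00000000e+00]])}
```

View pics/c.png

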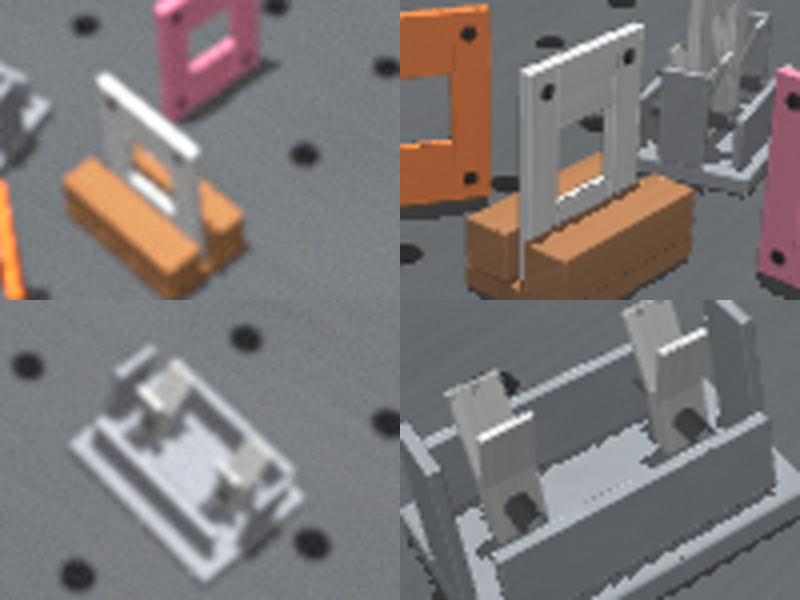

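The crop confirms it: an aluminium windowed plate in a wooden block, plus the empty grey bay with its jaws open. Next I'll work out the yaws.

```bash
cat >> h.py <<'E'
def back(cam,u,v,z,img_pose=None):
    p=viewer.camera_params(cam); f=192/np.tan(np.radians(p["vertical_fov"])/2)
    d=np.array([(u-p["cx"])/f,(v-p["cy"])/f,1])
    if cam=="wrist":
        from scipy.spatial.transform import Rotation as Ro
        T=np.asarray(p["T_tool_cam"]); pos,q=img_pose; W=Ro.from_quat(q).as_matrix()
        c=np.asarray(pos)+W@T[:3,3]; d=W@T[:3,:3]@d
    else:
        R=np.asarray(p["R"]); c=-R.T@np.asarray(p["t"]); d=R.T@d
    return c+d*(z-c[2])/d[2]
E
python3 - <<'E'
from h import *
for c,l in(("scene",[(215,149.5),(238.7,168)]),("side",[(260.7,147.5),(290.2,136.5)])):
  P=[back(c,*x,.132) for x in l];d=P[1]-P[0];print(c,np.round(P,3),np.linalg.norm(d),np.degrees(np.arctan2(d[1],d[0])))
P=np.array([back("scene",*x,.010) for x in[(318,250),(351.3,285.5),(375.7,263)]]);print(np.round(P,3))
for i,j in((0,1),(1,2)):
  d=P[j]-P[i];print(np.linalg.norm(d),np.degrees(np.arctan2(d[1],d[0])))
print((P[0]+P[2])/2)
E
```

```text
scene [[ 0.466 -0.137  0.132]
 [ 0.477 -0.049  0.132]] 0.0879963427740988 82.86448033661969
side [[ 0.475 -0.047  0.132]
 [ 0.457 -0.131  0.132]] 0.08551110720794614 -102.24511480828541
[[0.49  0.212 0.01 ]
 [0.523 0.327 0.01 ]
 [0.434 0.346 0.01 ]]
0.11990860585110455 74.15171770246222
0.09048456281669232 167.97055188427467
[0.46214726 0.2791779  0.01      ]
```

```bash
cat >> h.py <<'E'
from scipy.spatial.transform import Rotation as Ro
def tang(q): x=Ro.from_quat(q).as_matrix()[:,0]; return np.arctan2(x[1],x[0])
def plan(target,deg,n,skip=0):
    "rows in tool axes (mm, spin) from the measured pose to target with tool x at deg"
    o=manip.get_obs(); a=tang(o["ee_rot"]); da=(np.radians(deg)-a+np.pi)%(2*np.pi)-np.pi
    D=(np.asarray(target)-o["position"])*1000/n
    print("at",np.round(o["position"],4),"ang",np.degrees(a).round(2),"J",np.round(o["joint_pos"],2),"F",np.round(o["ft_force"],1),"w",round(o["grip_width"],3),"g",round(o["grasp_force"],1),"t",round(o["clock"],2))
    for i in range(n):
        h=a+da*i/n
        print(i,np.round([D[0]*np.cos(h)+D[1]*np.sin(h), D[0]*np.sin(h)-D[1]*np.cos(h), -D[2]],1).tolist(),round(-da/n,3))
E
python3 -c "
from h import *
plan([.469,-.091,.405],80,15)"
```

```text
at [ 0.1606 -0.604   0.4047] ang 14.88 J [ 1.29  0.33 -0.06  1.46  0.02  1.35 -0.09] F [ 0.2 -0.3 -0.2] w 1.003 g 0.0 t 0.5
0 [28.7, -27.8, -0.0] -0.076
1 [30.7, -25.5, -0.0] -0.076
2 [32.5, -23.1, -0.0] -0.076
3 [34.2, -20.6, -0.0] -0.076
4 [35.6, -18.0, -0.0] -0.076
5 [36.9, -15.2, -0.0] -0.076
6 [37.9, -12.4, -0.0] -0.076
7 [38.8, -9.5, -0.0] -0.076
8 [39.4, -6.5, -0.0] -0.076
9 [39.8, -3.5, -0.0] -0.076
10 [39.9, -0.5, -0.0] -0.076
11 [39.8, 2.5, -0.0] -0.076
12 [39.5, 5.5, -0.0] -0.076
13 [39.0, 8.5, -0.0] -0.076
14 [38.2, 11.5, -0.0] -0.076
```

Call:
{"name": "arm_command", "arguments": {
  "plan": [
    {"dp": [29,-28,0],"spin": -0.076},
    {"dp": [31,-25,0],"spin": -0.076},
    {"dp": [32,-23,0],"spin": -0.076},
    {"dp": [34,-21,0],"spin": -0.076},
    {"dp": [36,-18,0],"spin": -0.076}
  ],
  "grip": -1
}}

```text
clock: 1.0
position: [0.2641, -0.4314, 0.4049]
ee_rot: [0.949, 0.316, -0.0, 0.0]
ft_force: [0.6, 0.9, 1.3]
grip_width: 0.999
grasp_force: 0.0
```

Call:
{"name": "arm_command", "arguments": {
  "plan": [
    {"dp": [37,-15,0],"spin": -0.076},
    {"dp": [38,-12,0],"spin": -0.076},
    {"dp": [39,-10,0],"spin": -0.076},
    {"dp": [39,-7,0],"spin": -0.076},
    {"dp": [40,-3,0],"spin": -0.076}
  ]
}}

```text
clock: 1.5
position: [0.3668, -0.26, 0.405]
ee_rot: [0.872, 0.489, -0.0, 0.0]
ft_force: [0.6, -0.1, -0.1]
grip_width: 1.002
grasp_force: 0.0
```

Call:
{"name": "arm_command", "arguments": {
  "plan": [
    {"dp": [40,0,0],"spin": -0.076},
    {"dp": [40,2,0],"spin": -0.076},
    {"dp": [40,5,0],"spin": -0.076},
    {"dp": [39,8,0],"spin": -0.076},
    {"dp": [38,11,0],"spin": -0.076}
  ]
}}

```text
clock: 2.0
position: [0.4678, -0.0877, 0.4051]
ee_rot: [0.764, 0.645, 0.0, 0.0]
ft_force: [0.1, -0.6, 0.2]
grip_width: 0.999
grasp_force: 0.0
```

Call:
{"name": "arm_command", "arguments": {
  "plan": [
    {"dp": [0,0,0],"spin": 0},
    {"dp": [0,0,0],"spin": 0}
  ]
}}

```text
clock: 2.2
position: [0.4675, -0.0887, 0.4047]
ee_rot: [0.764, 0.645, -0.0, 0.0]
ft_force: [0.7, -0.7, -0.2]
grip_width: 1.001
grasp_force: 0.0
```

```bash
python3 - <<'E'
from h import *
plan([.469,-.091,.405],80,1)
w=viewer.camera("wrist");cv2.imwrite("pics/w1.png",w)
for d in finder.find_in("wrist","cover_center"): print(d)
E
```

```text
at [ 0.4675 -0.0887  0.4047] ang 80.29 J [ 0.74  0.04 -0.65  1.81  0.03  1.3  -0.09] F [ 0.7 -0.7 -0.2] w 1.001 g 0.0 t 2.2
0 [-2.0, 1.8, -0.3] 0.005
{'position': [0.4731, -0.0853, 0.1307], 'score': 0.7}
{'position': [0.5896, -0.0991, 0.0906], 'score': 0.67}
{'position': [0.3328, -0.1419, 0.0667], 'score': 0.59}
```

View pics/w1.png

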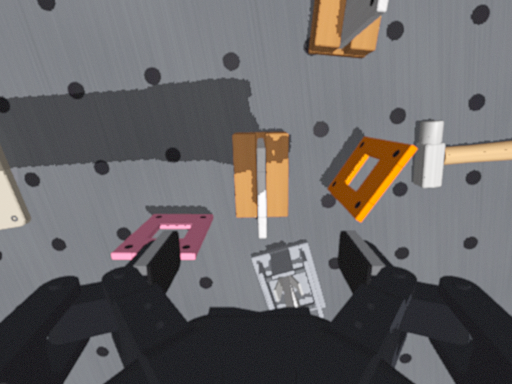

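```bash
python3 - <<'E'
from h import *
o=manip.get_obs();po=(o["position"],o["ee_rot"])
w=cv2.imread("pics/w1.png");g=cv2.cvtColor(w,cv2.COLOR_BGR2HSV)
m=((g[...,1]<30)&(g[...,2]>150)).astype(np.uint8);m[:,:245]=0;m[:,285:]=0;m[:125]=0;m[243:]=0
n,l,s,_=cv2.connectedComponentsWithStats(m);k=1+np.argmax(s[1:,4]);print(s[k])
rs=[r for r in range(s[k][1],s[k][1]+s[k][3])]
for r in rs[::8]+[rs[-1]]: print(r,np.where(l[r]==k)[0][[0,-1]] if (l[r]==k).any() else None)
def B(u,v): return back("wrist",u,v,.132,po)
P=np.array([B(261.5,138),B(263,236.5)]);d=P[1]-P[0];print(P,P.mean(0),np.linalg.norm(d),np.degrees(np.arctan2(d[1],d[0])))
E
```

```text
[258 148   9  91 707]
148 [263 263]
156 [258 264]
164 [258 264]
172 [258 264]
180 [258 264]
188 [259 264]
196 [258 265]
204 [258 266]
212 [258 266]
220 [258 266]
228 [258 266]
236 [258 266]
238 [259 266]
[[ 0.47803037 -0.04230386  0.132     ]
 [ 0.4630863  -0.13768027  0.132     ]] [ 0.47055834 -0.08999206  0.132     ] 0.09654007005397591 -98.90499442129787
```

```bash
python3 - <<'E'
from h import *
o=manip.get_obs();po=(o["position"],o["ee_rot"])
B=lambda u,v: back("wrist",u,v,.132,po)
P=np.array([B(261.3,147.5),B(262.4,238.5)]);d=P[1]-P[0];print(P,P.mean(0),np.linalg.norm(d),np.degrees(np.arctan2(d[1],d[0])))
print(B(258,200),B(266,200))
c=P.mean(0)
plan([c[0],c[1],.263],81.3,4)
E
```

```text
[[ 0.47640839 -0.05063483  0.132     ]
 [ 0.46212978 -0.13972096  0.132     ]] [ 0.46926909 -0.0951779   0.132     ] 0.09022316059675121 -99.1058471720608
[ 0.46479162 -0.09930516  0.132     ] [ 0.47233836 -0.10062761  0.132     ]
at [ 0.467  -0.0903  0.4046] ang 80.09 J [ 0.74  0.04 -0.65  1.81  0.03  1.3  -0.09] F [ 0.1  0.  -1.5] w 1.0 g 0.0 t 2.3
0 [-1.1, 0.8, 35.4] -0.005
1 [-1.1, 0.8, 35.4] -0.005
2 [-1.1, 0.8, 35.4] -0.005
3 [-1.1, 0.8, 35.4] -0.005
```

Call:
{"name": "arm_command", "arguments": {
  "plan": [
    {"dp": [-2,1,34],"spin": -0.01},
    {"dp": [-2,1,34],"spin": -0.005},
    {"dp": [0,1,34],"spin": 0},
    {"dp": [0,0,34],"spin": 0},
    {"dp": [0,0,2],"spin": 0}
  ]
}}

```text
clock: 2.8
position: [0.4677, -0.0949, 0.2632]
ee_rot: [0.761, 0.649, -0.002, -0.003]
ft_force: [-0.9, -0.1, -1.0]
grip_width: 1.004
grasp_force: 0.0
```

Call:
{"name": "arm_command", "arguments": {
  "plan": [
    {"dp": [0,0,0]},
    {"dp": [0,0,0]},
    {"dp": [0,0,0]},
    {"dp": [0,0,0]},
    {"dp": [0,0,0]}
  ],
  "grip": 1,
  "newtons": 80
}}

```text
invalid input at $.plan[0]: expected keys dp, spin
```

Call:
{"name": "arm_command", "arguments": {
  "plan": [
    {"dp": [0,0,0]},
    {"dp": [0,0,0]},
    {"dp": [0,0,0]}
  ]
}}

```text
invalid input at $.plan[0]: expected keys dp, spin
```

Call:
{"name": "arm_command", "arguments": {
  "plan": [
    {"dp": [0,1,0],"spin": 0},
    {"dp": [0,0,0],"spin": 0},
    {"dp": [0,0,0],"spin": 0},
    {"dp": [0,0,0],"spin": 0},
    {"dp": [0,0,0],"spin": 0}
  ],
  "grip": 1,
  "newtons": 80
}}

```text
clock: 3.3
position: [0.4708, -0.094, 0.2674]
ee_rot: [0.76, 0.65, 0.0, 0.001]
ft_force: [0.0, 1.4, -1.0]
grip_width: 0.142
grasp_force: 0.0
```

Call:
{"name": "arm_command", "arguments": {
  "plan": [
    {"dp": [0,0,0],"spin": 0},
    {"dp": [0,0,0],"spin": 0},
    {"dp": [0,0,0],"spin": 0},
    {"dp": [0,0,0],"spin": 0}
  ]
}}

```text
clock: 3.7
position: [0.4708, -0.0939, 0.2674]
ee_rot: [0.76, 0.65, -0.0, 0.0]
ft_force: [-2.3, -0.5, 6.2]
grip_width: 0.085
grasp_force: 78.2
```

Call:
{"name": "arm_command", "arguments": {
  "plan": [
    {"dp": [0,0,-20],"spin": 0},
    {"dp": [0,0,-40],"spin": 0},
    {"dp": [0,0,-45],"spin": 0},
    {"dp": [0,0,-45],"spin": 0},
    {"dp": [0,0,0],"spin": 0}
  ]
}}

```text
clock: 4.2
position: [0.4717, -0.0935, 0.4225]
ee_rot: [0.76, 0.65, 0.002, 0.004]
ft_force: [1.0, -0.5, -2.6]
grip_width: 0.085
grasp_force: 78.4
```

```bash
python3 -c "
from h import *
plan([.445,.155,.42],78,7)"
```

```text
at [ 0.4717 -0.0935  0.4225] ang 81.07 J [ 0.75  0.04 -0.65  1.77  0.03  1.33 -0.07] F [ 1.  -0.5 -2.6] w 0.085 g 78.4 t 4.2
0 [34.5, -9.3, 0.4] 0.008
1 [34.4, -9.5, 0.4] 0.008
2 [34.3, -9.8, 0.4] 0.008
3 [34.3, -10.1, 0.4] 0.008
4 [34.2, -10.3, 0.4] 0.008
5 [34.1, -10.6, 0.4] 0.008
6 [34.0, -10.9, 0.4] 0.008
```

Call:
{"name": "arm_command", "arguments": {
  "plan": [
    {"dp": [20,-5,0],"spin": 0.008},
    {"dp": [34,-10,0],"spin": 0.008},
    {"dp": [34,-10,0],"spin": 0.008},
    {"dp": [34,-10,0],"spin": 0.008},
    {"dp": [34,-10,0],"spin": 0.008}
  ]
}}

```text
clock: 4.7
position: [0.4526, 0.0689, 0.416]
ee_rot: [0.773, 0.634, -0.0, -0.0]
ft_force: [-0.3, -0.1, -1.9]
grip_width: 0.079
grasp_force: 78.3
```

Call:
{"name": "arm_command", "arguments": {
  "plan": [
    {"dp": [34,-11,0],"spin": 0.008},
    {"dp": [30,-10,0],"spin": 0.008},
    {"dp": [20,-5,0],"spin": 0},
    {"dp": [0,0,0],"spin": 0},
    {"dp": [0,0,0],"spin": 0}
  ]
}}

```text
clock: 5.2
position: [0.4445, 0.1549, 0.416]
ee_rot: [0.778, 0.629, -0.001, -0.0]
ft_force: [-0.3, -0.5, -2.0]
grip_width: 0.084
grasp_force: 78.2
```

```bash
python3 - <<'E'
from h import *
plan([.462,.279,.42],77,3)
o=manip.get_obs();np.savez("w2.npz",p=o["position"],q=o["ee_rot"])
w=viewer.camera("wrist");cv2.imwrite("pics/w2.png",w)
for c in("bay_slot","cover_center"):
  for d in finder.find_in("wrist",c): print(c,d)
E
```

```text
at [0.4445 0.1549 0.416 ] ang 77.9 J [ 0.48  0.04 -0.92  1.79  0.03  1.32 -0.66] F [-0.3 -0.5 -2. ] w 0.084 g 78.2 t 5.2
0 [41.7, -3.0, -1.3] 0.005
1 [41.7, -3.2, -1.3] 0.005
2 [41.6, -3.4, -1.3] 0.005
bay_slot {'position': [0.464, 0.2868, 0.0112], 'score': 0.7}
cover_center {'position': [0.4511, 0.1741, 0.2805], 'score': 0.92}
cover_center {'position': [0.6174, -0.0699, 0.0114], 'score': 0.42}
```

View pics/w2.png

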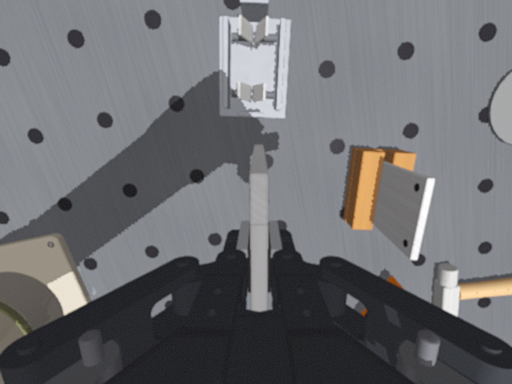

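```bash
python3 - <<'E'
from h import *
w=cv2.imread("pics/w2.png")
cv2.imwrite("pics/d.png",cv2.resize(w[0:175,205:305],None,fx=3.4,fy=3.4,interpolation=cv2.INTER_CUBIC)[:595])
z=np.load("w2.npz");po=(z["p"],z["q"])
P=np.array([back("wrist",*x,.011,po) for x in[(219.5,17),(291,20),(286,117),(221,115)]]);print(np.round(P,3))
for i in range(4):
  d=P[(i+1)%4]-P[i];print(np.linalg.norm(d),np.degrees(np.arctan2(d[1],d[0])))
print(P.mean(0))
E
```

```text
[[0.436 0.348 0.011]
 [0.522 0.326 0.011]
 [0.495 0.213 0.011]
 [0.409 0.234 0.011]]
0.08908457833918937 -14.265212402587174
0.11663255343204255 -103.6376761338057
0.08857530936836895 166.1690262356429
0.11731049969415372 76.60869388950883
[0.46544367 0.28054018 0.011     ]
```

View pics/d.png

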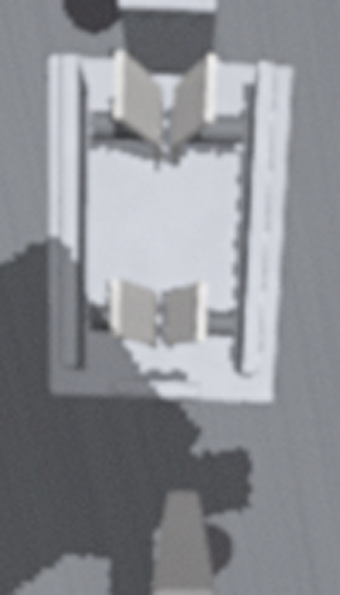

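```bash
python3 - <<'E'
from h import *
z=np.load("w2.npz");po=(z["p"],z["q"])
P=np.array([back("wrist",*x,.011,po) for x in[(219.7,16.2),(291.2,19.1),(285,117.9),(219.7,115.6)]])
for i in range(4):
  d=P[(i+1)%4]-P[i];print(np.linalg.norm(d).round(4),np.degrees(np.arctan2(d[1],d[0])).round(2))
print(P.mean(0))
for h in(.046,.034):
  J=np.array([back("wrist",*x,h,po) for x in[(205+161/3.4,318/3.4),(205+167.5/3.4,128/3.4)]]);d=J[1]-J[0];print(J.mean(0),np.linalg.norm(d),np.degrees(np.arctan2(d[1],d[0])))
# plate held: top ends
E=np.array([back("wrist",*x,.416-.267+.132,po) for x in[(258.5,150),(260,305)]]);d=E[0]-E[1];print(E,np.linalg.norm(d),np.degrees(np.arctan2(d[1],d[0])))
plan([.4645,.281,.416],76.4,3)
E
```

```text
0.089 -14.19
0.1189 -104.36
0.0891 165.92
0.119 75.62
[0.46479458 0.28065213 0.011     ]
[0.4643043  0.27852256 0.046     ] 0.06054235146520896 75.41772457516005
[0.46449763 0.28057376 0.034     ] 0.06268410621552042 75.41772457515997
[[0.45601279 0.2084599  0.281     ]
 [0.44162018 0.13831482 0.281     ]] 0.07160642249259906 78.4047885792728
at [0.4449 0.1539 0.4163] ang 77.75 J [ 0.48  0.04 -0.92  1.79  0.03  1.32 -0.66] F [-1.1 -0.5 -2.2] w 0.081 g 78.2 t 5.35
0 [42.8, -2.6, 0.1] 0.008
1 [42.8, -2.9, 0.1] 0.008
2 [42.7, -3.3, 0.1] 0.008
```

Call:
{"name": "arm_command", "arguments": {
  "plan": [
    {"dp": [30,-2,0],"spin": 0.01},
    {"dp": [40,-3,0],"spin": 0.01},
    {"dp": [40,-3,0],"spin": 0.01},
    {"dp": [20,-1,0],"spin": 0.008},
    {"dp": [0,0,0],"spin": 0}
  ]
}}

```text
clock: 5.85
position: [0.4649, 0.2857, 0.4162]
ee_rot: [0.789, 0.614, -0.0, -0.001]
ft_force: [-0.2, 0.7, -2.3]
grip_width: 0.083
grasp_force: 78.2
```

```bash
python3 - <<'E'
from h import *
plan([.4645,.2813,.335],75.6,2)
w=viewer.camera("wrist")
s=viewer.camera("scene");b=viewer.camera("side")
r=lambda i,x,y:cv2.resize(i[y:y+150,x:x+100],None,fx=4,fy=4,interpolation=cv2.INTER_CUBIC)
cv2.imwrite("pics/e.png",np.hstack([r(s,300,150),r(b,90,190)]))
E
```

```text
at [0.4649 0.2857 0.4162] ang 75.82 J [ 0.21  0.29 -0.99  1.62  0.24  1.37 -1.06] F [-0.2  0.7 -2.3] w 0.083 g 78.2 t 5.85
0 [-2.2, 0.3, 40.6] 0.002
1 [-2.2, 0.3, 40.6] 0.002
```

View pics/e.png

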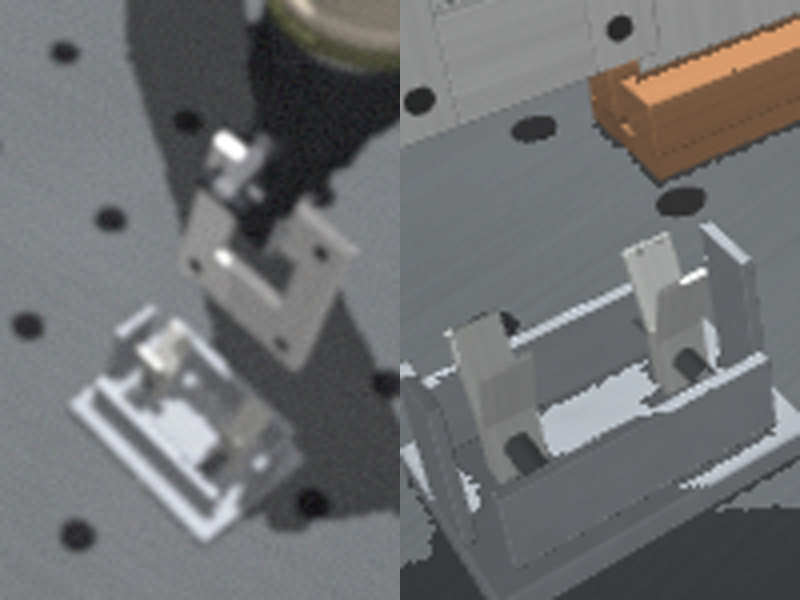

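The plate hangs straight over the bay. I'll go down to just above the jaws, then press in slowly.

Call:
{"name": "arm_command", "arguments": {
  "plan": [
    {"dp": [-2,0,25],"spin": 0.003},
    {"dp": [-2,0,30],"spin": 0},
    {"dp": [0,0,20],"spin": 0},
    {"dp": [0,0,0],"spin": 0}
  ]
}}

```text
clock: 6.4
position: [0.464, 0.2774, 0.3393]
ee_rot: [0.791, 0.611, -0.002, 0.0]
ft_force: [0.4, -0.1, -2.2]
grip_width: 0.081
grasp_force: 78.0
```

Call:
{"name": "arm_command", "arguments": {
  "plan": [
    {"dp": [0,0,6],"spin": 0},
    {"dp": [0,0,6],"spin": 0},
    {"dp": [0,0,6],"spin": 0},
    {"dp": [0,0,6],"spin": 0},
    {"dp": [0,0,4],"spin": 0}
  ]
}}

```text
clock: 6.9
position: [0.464, 0.2799, 0.3133]
ee_rot: [0.791, 0.612, -0.0, 0.0]
ft_force: [-0.3, 0.4, -2.3]
grip_width: 0.086
grasp_force: 78.2
```

Call:
{"name": "arm_command", "arguments": {
  "plan": [
    {"dp": [0,0,5],"spin": 0},
    {"dp": [0,0,5],"spin": 0},
    {"dp": [0,0,4],"spin": 0},
    {"dp": [0,0,4],"spin": 0},
    {"dp": [0,0,0],"spin": 0}
  ]
}}

```text
clock: 7.4
position: [0.4639, 0.2799, 0.2951]
ee_rot: [0.791, 0.612, -0.0, -0.0]
ft_force: [1.3, 2.0, -4.6]
grip_width: 0.085
grasp_force: 78.0
```

Call:
{"name": "arm_command", "arguments": {
  "plan": [
    {"dp": [0,0,4],"spin": 0},
    {"dp": [0,0,4],"spin": 0},
    {"dp": [0,0,4],"spin": 0},
    {"dp": [0,0,4],"spin": 0},
    {"dp": [0,0,0],"spin": 0}
  ]
}}

```text
clock: 7.9
position: [0.4639, 0.2797, 0.2789]
ee_rot: [0.791, 0.612, -0.0, -0.0]
ft_force: [0.0, 0.3, -4.7]
grip_width: 0.086
grasp_force: 78.2
```

Call:
{"name": "arm_command", "arguments": {
  "plan": [
    {"dp": [0,0,3],"spin": 0},
    {"dp": [0,0,3],"spin": 0},
    {"dp": [0,0,3],"spin": 0},
    {"dp": [0,0,2],"spin": 0},
    {"dp": [0,0,0],"spin": 0}
  ]
}}

```text
clock: 8.4
position: [0.4639, 0.2798, 0.2682]
ee_rot: [0.791, 0.612, -0.0, -0.0]
ft_force: [-0.1, 0.8, -4.0]
grip_width: 0.08
grasp_force: 78.2
```

```bash
python3 - <<'E'
from h import *
plan([.4645,.2805,.335],75.6,1)
s=viewer.camera("scene");b=viewer.camera("side")
r=lambda i,x,y:cv2.resize(i[y:y+150,x:x+100],None,fx=4,fy=4,interpolation=cv2.INTER_CUBIC)
cv2.imwrite("pics/f.png",np.hstack([r(s,300,150),r(b,90,190)]))
E
```

```text
at [0.4639 0.2798 0.2682] ang 75.51 J [ 0.14  0.43 -0.92  1.8   0.38  1.1  -1.16] F [-0.1  0.8 -4. ] w 0.08 g 78.2 t 8.4
0 [0.8, 0.4, -66.8] -0.002
```

View pics/f.png

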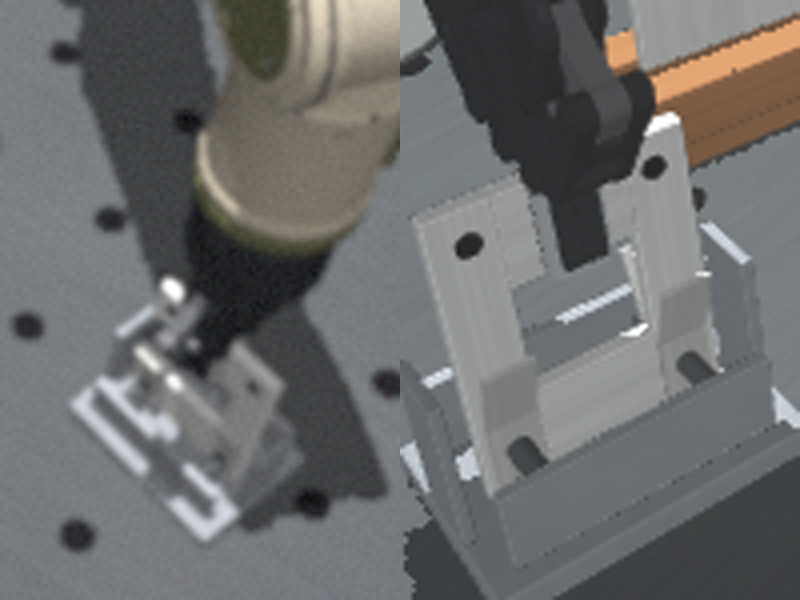

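The plate sits between both jaw pairs, with the window's lower edge just above the rail. I'll press on until the floor pushes back.

Call:
{"name": "arm_command", "arguments": {
  "plan": [
    {"dp": [0,0,1.5],"spin": 0},
    {"dp": [0,0,1],"spin": 0},
    {"dp": [0,0,0],"spin": 0}
  ]
}}

```text
clock: 8.8
position: [0.4642, 0.28, 0.2674]
ee_rot: [0.791, 0.612, 0.0, 0.001]
ft_force: [-4.6, -3.0, 12.2]
grip_width: 0.079
grasp_force: 80.9
```

Call:
{"name": "arm_command", "arguments": {
  "plan": [
    {"dp": [0,0,1.5],"spin": 0},
    {"dp": [0,0,1],"spin": 0},
    {"dp": [0,0,0],"spin": 0}
  ]
}}

```text
clock: 9.1
position: [0.4645, 0.2803, 0.2674]
ee_rot: [0.791, 0.612, 0.0, 0.001]
ft_force: [-12.4, -12.5, 41.8]
grip_width: 0.08
grasp_force: 85.0
```

It's on the floor: height stops at 0.2674, the same as at the pick. Unload, open and retreat.

Call:
{"name": "arm_command", "arguments": {
  "plan": [
    {"dp": [0,0,-3.5],"spin": 0},
    {"dp": [0,0,0],"spin": 0},
    {"dp": [0,0,0],"spin": 0}
  ]
}}

```text
clock: 9.4
position: [0.4642, 0.2799, 0.2674]
ee_rot: [0.791, 0.612, 0.0, 0.0]
ft_force: [-0.8, -1.1, 6.0]
grip_width: 0.087
grasp_force: 79.7
```

Call:
{"name": "arm_command", "arguments": {
  "plan": [
    {"dp": [0,0,0],"spin": 0},
    {"dp": [0,0,0],"spin": 0},
    {"dp": [0,0,0],"spin": 0},
    {"dp": [0,0,0],"spin": 0},
    {"dp": [0,0,0],"spin": 0}
  ],
  "grip": -1
}}

```text
clock: 9.9
position: [0.464, 0.2798, 0.2671]
ee_rot: [0.791, 0.612, -0.0, -0.0]
ft_force: [0.3, 0.8, -0.4]
grip_width: 0.922
grasp_force: 0.0
```

Call:
{"name": "arm_command", "arguments": {
  "plan": [
    {"dp": [0,0,0],"spin": 0},
    {"dp": [0,0,-20],"spin": 0},
    {"dp": [0,0,-40],"spin": 0},
    {"dp": [0,0,-45],"spin": 0},
    {"dp": [0,0,-45],"spin": 0}
  ]
}}

```text
clock: 10.4
position: [0.4637, 0.2798, 0.4188]
ee_rot: [0.791, 0.612, -0.0, -0.0]
ft_force: [0.6, -0.5, -0.2]
grip_width: 0.998
grasp_force: 0.0
```

Call:
{"name": "arm_command", "arguments": {
  "plan": [
    {"dp": [-50,0,0],"spin": 0},
    {"dp": [-50,0,0],"spin": 0},
    {"dp": [-30,0,0],"spin": 0},
    {"dp": [0,0,0],"spin": 0},
    {"dp": [0,0,0],"spin": 0}
  ]
}}

```text
clock: 10.9
position: [0.4315, 0.1538, 0.4175]
ee_rot: [0.791, 0.612, 0.0, 0.001]
ft_force: [-0.1, 0.4, 0.5]
grip_width: 1.001
grasp_force: 0.0
```

```bash
python3 - <<'E'
from h import *
plan([.4645,.2805,.335],75.6,1)
s=viewer.camera("scene");b=viewer.camera("side")
r=lambda i,x,y:cv2.resize(i[y:y+150,x:x+100],None,fx=4,fy=4,interpolation=cv2.INTER_CUBIC)
cv2.imwrite("pics/g.png",np.hstack([r(s,300,150),r(b,90,190)]))
for c in("side","scene"):
 for t in("cover_center","blank_center","loaded_center"):
  for d in finder.find_in(c,t): print(c,t,round(d["score"],2),np.round(d["position"],3))
c0=np.array([.4645,.2805]);a=np.radians(75.6);u=np.array([np.cos(a),np.sin(a)])
n=np.array([u[1],-u[0]])
for k in(-.045,.045):
  for z in (.132,.142): print(z,[np.round(proj(c,[*(c0+u*k),z]),1) for c in("scene","side")])
E
```

```text
at [0.4315 0.1538 0.4175] ang 75.41 J [ 0.54 -0.   -0.96  1.82 -0.    1.32 -0.67] F [-0.1  0.4  0.5] w 1.001 g 0.0 t 10.9
0 [131.0, 0.1, 82.5] -0.003
side cover_center 0.97 [ 0.588 -0.104  0.065]
side cover_center 0.91 [0.46  0.281 0.098]
side cover_center 0.57 [ 0.333 -0.136  0.072]
side blank_center 0.96 [0.6   0.092 0.091]
side loaded_center 0.57 [ 0.479 -0.272  0.103]
scene cover_center 0.66 [0.47  0.276 0.1  ]
scene cover_center 0.63 [ 0.611 -0.087  0.108]
scene cover_center 0.59 [ 0.345 -0.145  0.074]
scene cover_center 0.49 [0.483 0.283 0.018]
scene blank_center 0.83 [0.605 0.088 0.1  ]
scene loaded_center 0.97 [ 0.485 -0.279  0.099]
0.132 [array([341.7, 220. ]), array([158.6, 217.8])]
0.142 [array([342.4, 217.8]), array([157.6, 211.7])]
0.132 [array([370.5, 247. ]), array([ 92.6, 244.6])]
0.142 [array([371.5, 244.9]), array([ 90.8, 238.1])]
```

View pics/g.png

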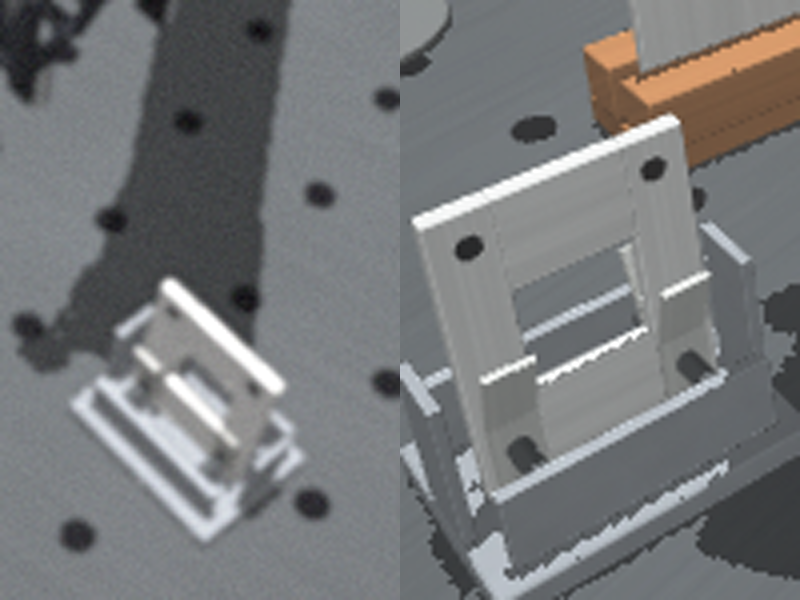

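The plate stands upright between the clips. Its top corners at side (94,245) and (160,219) match those predicted for fully home, (93,245) and (159,218). The bystanders haven't moved.

```bash
python3 -c "
from h import *
print(manip.hand_in())"
```

```text
the job is handed in; nothing more can be done
None
```

The windowed plate is seated on the floor of the empty bay, upright and released, with the two bystander plates where they were; I handed the job in at about 11 s and it returned no verdict.

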